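Rack the incoming specimens

TASK

Four specimens have just been handed in and stand on the bench pad. Rack each one upright in any place of the rack made for its kind: the slim universal tube in the tall six-hole rack, the blood-culture bottle in the tall single-row three-hole rack, the small biopsy pot in the low four-well tray and the wide urine cup in the low two-well tray. Set each one down on the floor of its place rather than dropping it, never knock one over, and leave the rack of blood tubes and the vortex mixer where they stand.

Things in the scene. Friction and masses are not known exactly. Their poses are not given: they have to be found in the camera images.
- urine_cup: Wide urine specimen cup, the widest and squat one: milky body tapering from 46 mm diameter at the foot to 53 mm at 56 mm height, paper label, and an orange screw lid 58 mm in diameter from 56 mm to the top at 70 mm. 65 to 105 g. Stands upright on the bench. Origin: centre of its underside; z up its axis; yaw means nothing.
- biopsy_pot: Small biopsy pot, the lowest one: milky body 37 mm in diameter, and an orange lid 42 mm in diameter from 36 mm to the top at 50 mm. 35 to 60 g. Stands upright on the bench. Origin: centre of its underside; z up its axis; yaw means nothing.
- universal_tube: Universal specimen tube, slim and flat-bottomed: milky body 26 mm in diameter, and an orange screw cap 29 mm in diameter from 74 mm to the top at 94 mm. 30 to 55 g. Stands upright on the bench. Origin: centre of its underside; z up its axis; yaw means nothing.
- culture_bottle: Blood-culture bottle, the tallest one: brown body 35 mm in diameter up to 78 mm, shoulder narrowing to an 18 mm neck at 90 mm, and an aluminium cap 21 mm in diameter from 104 mm to the top at 118 mm. 80 to 130 g. Stands upright on the bench. Origin: centre of its underside; z up its axis; yaw means nothing.
- universal_rack: Tall white six-hole rack, 148 (x) by 102 (y) by 45 mm high: open two-tier rack, a base plate 4 mm thick and a 6 mm top plate with round holes 40 mm in diameter, 3 by 2 (centres at x = -46, 0, 46 mm and y = -23, 23 mm). Tubes stand on the base plate, 4 mm above the bench. Fixed. Origin: centre of its underside, z up; x along its three-hole side.
- culture_rack: Tall grey three-hole rack, 176 (x) by 66 (y) by 45 mm high: open two-tier rack, a base plate 4 mm thick and a 6 mm top plate with three round holes 50 mm in diameter in a single row (centres at x = -56, 0, 56 mm, y = 0). Bottles stand on the base plate, 4 mm above the bench. Fixed. Origin: centre of its underside, z up; x along its row.
- pot_tray: Low white square tray with four wells, 126 by 126 by 20 mm high: solid block with round wells 52 mm in diameter in 2 by 2 (centres at x, y = -29 or 29 mm), floors 4 mm above the bench. Fixed. Origin: centre of its underside, z up; x along its side.
- cup_tray: Low grey tray with two wide wells, 156 (x) by 86 (y) by 24 mm high: solid block with two round wells 64 mm in diameter (centres at x = -35 and 35 mm, y = 0), floors 4 mm above the bench. Fixed. Origin: centre of its underside, z up; x along its long side.
- tube_rack: Bystander: white rack full of orange-capped blood tubes, 200 (x) by 66 (y) by 106 mm high, loose, at the robot's right-hand side. Leave it alone. Origin: centre of its underside.
- vortex_mixer: Bystander: round pale vortex mixer with a black rubber cup on top, 132 mm in diameter, 122 mm high, at the robot's left-hand side. Leave it alone. Origin: centre of its underside.
Not all that is in view belongs to the job. What is shaped like the biopsy_pot but turquoise is not meant. What is shaped like the urine_cup but yellow is not meant.

How it is judged:
By the outcome, as a careful person would: the job done as asked, in the order asked, and still so for the second after the job is handed in, with the robot touching nothing.
It also fails if it takes over 104 s, if anything falls off the work surface, if the arm or the gripper's body presses on something with over 40 N, if the wrist force passes 120 N, or if a joint passes its speed limit or range.

ROBOT

A 7-joint arm with a two-finger parallel gripper is mounted at the origin on the work surface. World frame = base frame: x ahead of the robot, y to its left, z up, the work surface at z = 0. Lengths are in m, angles in rad, forces in N, time in s.
With the tool pointing down it reaches from about 0.4 to 0.85 m from the base axis. Payload 10.4 kg.
Tool frame: the origin (TCP) lies on the centre line of the jaws, within the pads' length; the fingertips stand 8 mm ahead of it and the grasp point (between the pads) lies 11 mm behind it (manip.tip_reach is the distance from the TCP to the fingertips, in m); z points along the fingers, y is the line along which they close (so a half turn about z gives the same grasp; the last joint's range is limited). The gripper opens to 85 mm and grips with 20 to 120 N. Pads are 22 mm wide; open, the fingers measure 114 mm over their backs; the gripper's body (76 mm by 85 mm) begins 54 mm behind the grasp point. The pads swing forward as they close: fully open they stand 13 mm farther back than shut.
Start: joints at [1.315, 0.332, -0.065, 1.46, 0.022, 1.35, -0.088], TCP at [0.144, -0.608, 0.239] pointing down, gripper open.
Joint ranges: [-2.6, 2.6], [-0.5, 2.12], [-1.47, 1.34], [0.16, 2.42], [-1.27, 4.41], [0.06, 2.06], [-2.6, 2.6]. Speed limits (rad/s): [2.22, 2.22, 2.79, 2.79, 3.14, 3.14, 3.14].

INTERFACE

Orientations are given as a rotation vector (axis times angle).
In Python, from rig import manip, optics gives the robot as it stands.
- The arm moves only by the shell command python3 -m handwheel 'ROWS' [FORCE]. ROWS is JSON, one flat list of numbers, 7 for each row, row after row: the finger opening in mm, from 0 to 85.4, then the shift along the tool's x, y, z in mm, then the turn, a rotation vector about the tool's x, y, z in rad. A call has 1 to 12 rows; each row shifts and turns the commanded pose from where the row before left it, along the tool's axes as they then stand; what a row does not reach is not made up. A row lasts 1/10 s, in which the tool goes at most 50 mm and 8.59 degrees, less where a joint would pass 70% of its speed; a pose out of reach is approached as far as the arm can. A call with a gripper value outside its range is refused whole. The fingers move at their own pace and stop on an object; FORCE is the grip in N (left out, the last holds). Time passes only in rows, so rows that do not move let the fingers close. It gives the time, the measured TCP pose, the force, the opening and the grip force at its end, in the units of the state.
- manip.state(): the state, without advancing time (a new reading comes with each control period).
- optics.capture(name): name is "side" or "top" or "wrist"; returns the picture (480x640x3 uint8, blue, green, red); there is no depth.
- optics.calibration(name): a dict with "K" (3x3 intrinsics, pixels), "k1" (the pictures are not rectified: a ray, as slopes to the right and down, at radius r is drawn at 1 + k1 r^2 times it, then the intrinsics apply), "rvec" (rotation vector, rad) and "tvec" (3), from world to camera coordinates, as OpenCV has them; the wrist camera has in their place "mount" (4x4, takes a point from camera to tool coordinates, whose origin is the TCP and whose axes are the flange's). Camera axes: x right, y down, z forward; pixel columns grow to the right and rows downward; lengths in m; the calibration is good to about 2 mm. A picture is of the moment at which its call begins: read the wrist's pose just before it. calibration takes no time and is no camera call.
- manip.hand_in(): hands the job in; it is judged then, once.
The state is a dict: "time": time; "q": joint angles; "joint_vel": joint speeds; "tau": joint torques, N m; "tool_pos": TCP position; "tcp_rot": TCP orientation; "force": force on the tool from outside, world axes, zero at the start; "moment": the same for the moment, N m; "opening": opening from 0.0 (shut) to 1.0 (fully open); "grasp_force": force on a finger pad.
Only numpy, scipy, OpenCV 4.12 (cv2) and the standard library are available. Lean on these libraries where they do the work, as an engineer would, in place of code of your own. Each camera call takes 0.05 s, during which the arm holds its last target. There are 200 camera calls.

## Working session

There is one attempt and no reset: what is moved stays moved. The work goes in short steps, Python scripts to look and compute and a shell command to move; the robot and the scene stay as the last step left them, time stands still between calls to the robot, and variables do not carry over. Pictures are saved under pics/ and viewed, at most 17 in all, crops included, and the job is handed in when it is done.

```bash
ls; mkdir -p pics; python3 - <<'E'
from rig import manip, optics
import cv2
print(manip.state(), manip.tip_reach)
for n in ("top","side"):
    cv2.imwrite(f"pics/{n}0.png",optics.capture(n)); print(n,optics.calibration(n))
print(optics.calibration("wrist"))
E
```

```text
pics
{'time': 0.0, 'q': array([ 1.31543164,  0.33288887, -0.06471838,  1.46093246,  0.02159571,
        1.34988771, -0.08849442]), 'joint_vel': array([ 6.35327617e-04, -6.24608625e-05,  3.83400688e-04, -7.59684110e-04,
        1.26052669e-04, -5.21354215e-04,  4.69644450e-04]), 'tau': array([-6.82681252e-05, -6.25457168e+01,  4.88153100e-02, -3.91597795e+01,
        1.62283774e-02,  1.00103865e-02,  6.99191378e-05]), 'tool_pos': array([ 0.14409317, -0.60779562,  0.23850958]), 'tcp_rot': array([-3.11893817e+00, -3.64704826e-01,  3.44154306e-04]), 'force': array([ 0.30115549,  0.2081909 , -0.17459825]), 'moment': array([ 0.02280945, -0.01411412, -0.00419311]), 'grasp_force': 0.0, 'opening': 1.0007258178555354} 0.008
top {'K': array([[519.16084255,   0.        , 318.05391023],
       [  0.        , 519.16084255, 228.65074664],
       [  0.        ,   0.        ,   1.        ]]), 'k1': -0.04975093351068685, 'rvec': array([ 2.12274233, -2.09489591,  0.21790173]), 'tvec': array([-0.01029334,  0.43819684,  1.20398724])}
side {'K': array([[503.28198501,   0.        , 326.70211356],
       [  0.        , 503.28198501, 238.25215916],
       [  0.        ,   0.        ,   1.        ]]), 'k1': -0.06710094335821942, 'rvec': array([ 0.1406508 , -2.75269836,  1.35399075]), 'tvec': array([0.45901012, 0.05198421, 1.13451596])}
{'K': array([[384.30958523,   0.        , 324.69240788],
       [  0.        , 384.30958523, 240.28832098],
       [  0.        ,   0.        ,   1.        ]]), 'k1': -0.00622194135603182, 'mount': array([[-1.23419642e-03, -9.49628800e-01, -3.13374567e-01,
         8.03172002e-02],
       [ 9.99999232e-01, -1.13787530e-03, -4.90264148e-04,
         2.70135402e-04],
       [ 1.08987773e-04, -3.13374932e-01,  9.49629475e-01,
        -1.34225750e-01],
       [ 0.00000000e+00,  0.00000000e+00,  0.00000000e+00,
         1.00000000e+00]])}
```

View pics/top0.png

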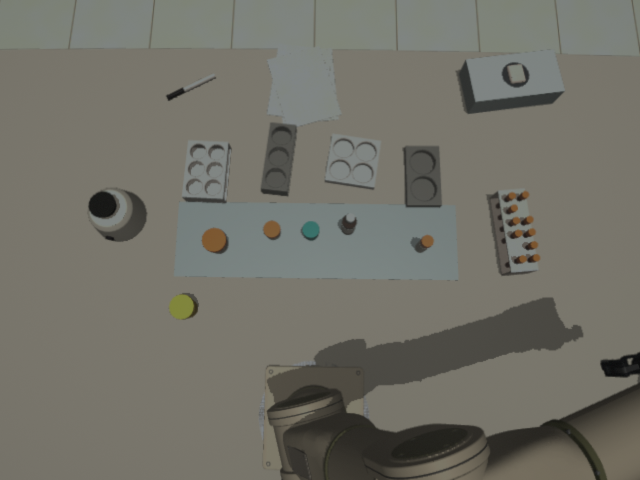

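View pics/side0.png

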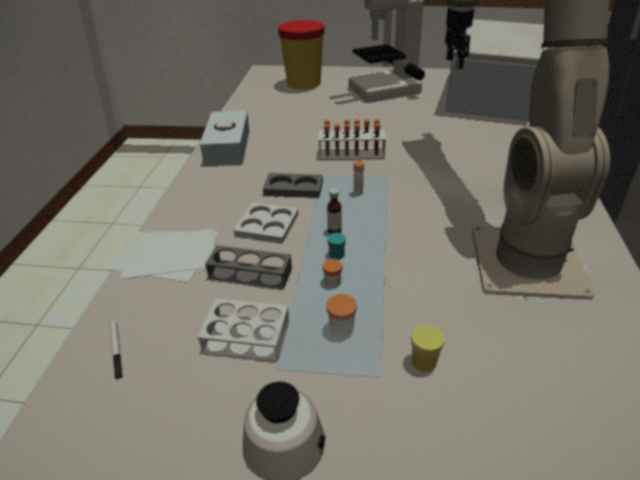

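Top view: urine cup at (215,240), biopsy pot (272,230), bottle (349,223), universal tube (426,242). The decoys are turquoise at (311,230) and yellow at (182,307). Racks: six-hole (206,171), culture (279,159), pot tray (353,161), cup tray (423,176). Side view: cup (341,312), pot (332,271), bottle (335,210), tube (358,175).
Orange lids on the pad are the cup (widest), the pot (low, mid-size) and the tube (slim). Colour rules out the turquoise and yellow ones. I'll confirm this in a crop.

```bash
cat > h.py <<'E'
import numpy as np, cv2
from rig import manip, optics
from scipy.spatial.transform import Rotation as R
def cam(n, st=None):
    c=optics.calibration(n)
    if n=="wrist":
        T=np.eye(4); T[:3,:3]=R.from_rotvec(st["tcp_rot"]).as_matrix(); T[:3,3]=st["tool_pos"]
        T=T@c["mount"]; return c["K"],c["k1"],T[:3,:3],T[:3,3]
    M=cv2.Rodrigues(c["rvec"])[0]; return c["K"],c["k1"],M.T,-M.T@c["tvec"]
def ray(C,uv):
    K,k1,Rm,o=C
    p=cv2.undistortPoints(np.array([[uv]],float),K,np.array([k1,0,0,0.]))[0,0]
    d=Rm@np.array([p[0],p[1],1]); return o,d/np.linalg.norm(d)
def plane(C,uv,z):
    o,d=ray(C,uv); return o+d*(z-o[2])/d[2]
def tri(C1,uv1,C2,uv2):
    o1,d1=ray(C1,uv1); o2,d2=ray(C2,uv2)
    s=np.linalg.lstsq(np.c_[d1,-d2],o2-o1,rcond=None)[0]
    a,b=o1+s[0]*d1,o2+s[1]*d2; return (a+b)/2,np.linalg.norm(a-b)
def proj(C,P):
    K,k1,Rm,o=C
    return cv2.projectPoints(np.array([P],float),cv2.Rodrigues(Rm.T)[0],-Rm.T@o,K,np.array([k1,0,0,0.]))[0][0,0]
def blobs(im,lo,hi,amin=25):
    m=cv2.inRange(cv2.cvtColor(im,cv2.COLOR_BGR2HSV),lo,hi)
    n,l,s,c=cv2.connectedComponentsWithStats(m)
    return [(tuple(c[i].round(1)),s[i].tolist()) for i in range(1,n) if s[i][4]>=amin]
E
python3 - <<'E'
from h import *
t=cv2.imread("pics/top0.png"); s=cv2.imread("pics/side0.png")
for n,i in(("top",t),("side",s)):
    print(n)
    for b in blobs(i,(5,150,90),(18,255,255)): print(b)
cv2.imwrite("pics/ct.png",cv2.resize(t[125:275,165:465],(800,400),interpolation=cv2.INTER_CUBIC))
cv2.imwrite("pics/cs.png",cv2.resize(s[150:360,190:400],(600,600),interpolation=cv2.INTER_CUBIC))
E
```

```text
top
((np.float64(213.4), np.float64(239.7)), [203, 229, 22, 22, 372])
((np.float64(518.0), np.float64(232.9)), [515, 231, 7, 5, 27])
((np.float64(533.5), np.float64(244.7)), [531, 242, 6, 6, 28])
((np.float64(535.6), np.float64(257.4)), [533, 255, 6, 6, 28])
((np.float64(522.0), np.float64(258.8)), [519, 256, 7, 6, 28])
side
((np.float64(332.1), np.float64(265.9)), [324, 259, 17, 14, 188])
((np.float64(340.9), np.float64(304.9)), [328, 295, 27, 21, 449])
```

View pics/ct.png

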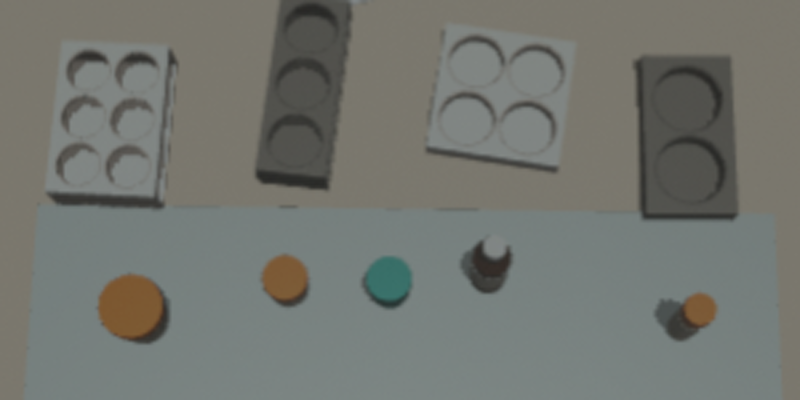

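View pics/cs.png

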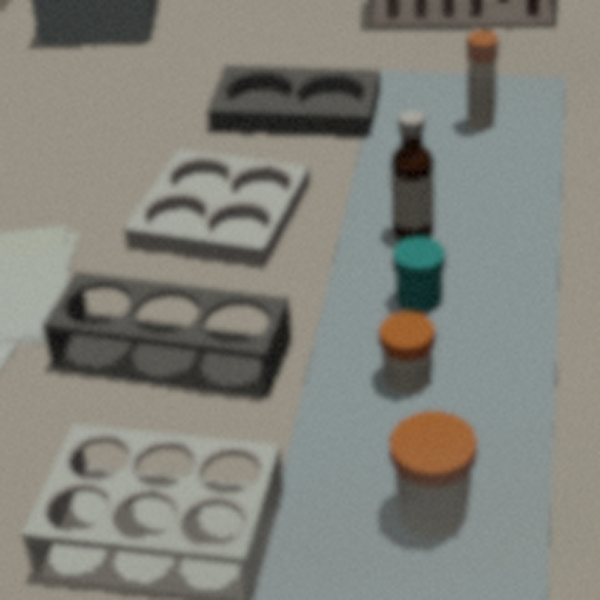

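The crops confirm the choice. The orange squat lid is the widest (cup), the low orange-lidded one is the pot, the brown one with the silver cap is the bottle, and the slim orange-capped one is the tube. The turquoise one is the decoy. Hole rims are readable, so I'll triangulate now.

```bash
python3 - <<'E'
from h import *
T,S=cam("top"),cam("side")
ft=lambda p:(165+(p[0]+.5)/2.6667-.5,125+(p[1]+.5)/2.6667-.5); fs=lambda p:(190+(p[0]+.5)/2.857-.5,150+(p[1]+.5)/2.857-.5)
D=dict(cup=[((131,307),(433,442),.07)],pot=[((285,278),(408,333),.05)],bottle=[((494,246),(411,118),.118)],tube=[((700,309),(482,38),.094)],
urack=[((90,72),(80,510),.045),((84,117),(147,516),.045),((78,164),(215,522),.045),((138,72),(100,463),.045),((132,118),(164,465),.045),((129,166),(232,470),.045)],
crack=[((312,30),(105,302),.045),((303,84),(170,311),.045),((296,140),(236,321),.045)],
ptray=[((476,62),(177,212),.02),((467,119),(240,220),.02),((536,71),(201,175),.02),((528,128),(262,183),.02)],
ctray=[((687,99),(259,88),.024),((690,171),(333,92),.024)],
ptc=[((447,24),(128,236),.02),((576,42),(178,150),.02),((559,165),(310,167),.02),((428,149),(266,252),.02)],
ctc=[((641,58),(211,118),.024),((730,56),(222,68),.024),((737,213),(380,72),.024),((645,214),(373,122),.024)])
for k,v in D.items():
    for a,b,z in v:
        p,g=tri(T,ft(a),S,fs(b)); print(k,(p*1e3).round(0),"gap",round(g*1e3,1),"topz",(plane(T,ft(a),z)*1e3).round(0)[:2],"sidez",(plane(S,fs(b),z)*1e3).round(0)[:2])
print(R.from_rotvec(manip.state()["tcp_rot"]).as_matrix().round(3))
E
```

```text
cup [405. 241.  67.] gap 1.9 topz [403. 241.] sidez [405. 244.]
pot [436. 108.  45.] gap 0.1 topz [435. 107.] sidez [436. 113.]
bottle [452. -77. 116.] gap 0.6 topz [451. -77.] sidez [452. -74.]
tube [ 404. -257.   92.] gap 1.7 topz [ 403. -257.] sidez [ 405. -254.]
urack [633. 298.  40.] gap 0.3 topz [631. 297.] sidez [632. 302.]
urack [588. 301.  42.] gap 0.7 topz [587. 300.] sidez [586. 303.]
urack [542. 303.  44.] gap 0.5 topz [542. 303.] sidez [541. 304.]
urack [633. 253.  39.] gap 1.5 topz [632. 252.] sidez [630. 260.]
urack [587. 255.  43.] gap 0.5 topz [587. 255.] sidez [586. 257.]
urack [540. 256.  43.] gap 0.8 topz [540. 255.] sidez [539. 257.]
crack [675.  90.  44.] gap 2.2 topz [675.  90.] sidez [673.  92.]
crack [621.  97.  44.] gap 1.5 topz [622.  97.] sidez [620.  98.]
crack [568. 102.  42.] gap 0.3 topz [567. 102.] sidez [567. 105.]
ptray [656. -66.  18.] gap 0.5 topz [655. -66.] sidez [655. -63.]
ptray [598. -57.  19.] gap 0.7 topz [598. -57.] sidez [598. -56.]
ptray [ 647. -123.   18.] gap 0.3 topz [ 647. -123.] sidez [ 647. -120.]
ptray [ 590. -115.   18.] gap 0.3 topz [ 589. -115.] sidez [ 590. -112.]
ctray [ 620. -266.   24.] gap 2.1 topz [ 619. -265.] sidez [ 621. -266.]
ctray [ 549. -266.   22.] gap 0.2 topz [ 548. -266.] sidez [ 548. -264.]
ptc [695. -38.  11.] gap 3.3 topz [693. -38.] sidez [689. -26.]
ptc [ 678. -162.   18.] gap 0.5 topz [ 677. -161.] sidez [ 677. -158.]
ptc [ 553. -144.   18.] gap 2.1 topz [ 553. -144.] sidez [ 551. -140.]
ptc [570. -21.  14.] gap 0.4 topz [568. -21.] sidez [568. -13.]
ctc [ 662. -224.   14.] gap 2.5 topz [ 660. -223.] sidez [ 656. -209.]
ctc [ 666. -309.   19.] gap 2.5 topz [ 663. -308.] sidez [ 665. -301.]
ctc [ 509. -309.   21.] gap 0.5 topz [ 508. -309.] sidez [ 508. -305.]
ctc [ 506. -224.   18.] gap 2.9 topz [ 506. -223.] sidez [ 503. -213.]
[[ 0.973  0.231 -0.   ]
 [ 0.231 -0.973  0.001]
 [-0.    -0.001 -1.   ]]
```

```bash
python3 -m handwheel '[60,0,0,0,0,0,0.117, 60,0,0,0,0,0,0.117, 60,26,-35,0,0,0,0, 60,26,-35,0,0,0,0, 60,26,-35,0,0,0,0, 60,26,-35,0,0,0,0, 60,26,-35,0,0,0,0, 60,26,-35,0,0,0,0, 60,26,-35,0,0,0,0, 60,26,-35,0,0,0,0, 60,26,-35,0,0,0,0, 60,26,-36,0,0,0,0]' 40
python3 - <<'E'
from h import *
s=manip.state(); i=optics.capture("wrist"); cv2.imwrite("pics/w1.png",i)
print(s["q"].round(2),s["tcp_rot"].round(3)); C=cam("wrist",s)
print(proj(C,(.404,-.257,.094)).round(0), proj(C,(.404,-.257,0)).round(0))
for b in blobs(i,(3,120,60),(20,255,255),60): print(b, plane(C,b[0],.094).round(3))
E
```

```text
time: 1.3
tool_pos: [0.4052, -0.2559, 0.2392]
tcp_rot: [3.141, -0.002, -0.0]
force: [1.2, -1.2, 0.1]
opening: 0.703
grasp_force: 0.0
[ 0.85  0.03 -0.39  1.81  0.01  1.3  -1.11] [ 3.141e+00 -2.000e-03 -0.000e+00]
[326. 227.] [326. 200.]
((np.float64(623.8), np.float64(68.5)), [603, 53, 37, 27, 688]) [ 0.514 -0.457  0.094]
((np.float64(618.5), np.float64(115.9)), [597, 105, 42, 23, 728]) [ 0.484 -0.46   0.094]
((np.float64(615.2), np.float64(159.2)), [592, 148, 48, 27, 826]) [ 0.454 -0.465  0.094]
((np.float64(612.5), np.float64(200.1)), [588, 187, 52, 30, 851]) [ 0.424 -0.47   0.094]
((np.float64(323.2), np.float64(221.8)), [308, 203, 32, 38, 923]) [ 0.408 -0.255  0.094]
((np.float64(633.1), np.float64(233.2)), [625, 224, 15, 21, 221]) [ 0.398 -0.492  0.094]
((np.float64(631.2), np.float64(270.1)), [619, 260, 21, 25, 341]) [ 0.368 -0.498  0.094]
((np.float64(597.8), np.float64(276.2)), [581, 263, 33, 27, 575]) [ 0.363 -0.472  0.094]
```

View pics/w1.png

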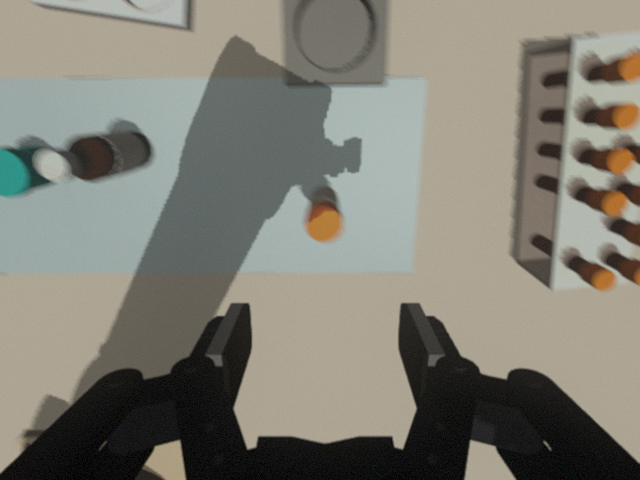

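The wrist view shows the tube cap at (323,225), about (406,-255) mm, which is under the TCP. Descending and gripping the cap.

```bash
python3 -m handwheel '[60,0,0,42,0,0,0, 60,0,0,42,0,0,0, 60,0,0,42,0,0,0, 60,0,0,24,0,0,0, 60,0,0,16,0,0,0, 60,0,0,0,0,0,0, 26,0,0,0,0,0,0, 26,0,0,0,0,0,0, 26,0,0,0,0,0,0, 26,0,0,0,0,0,0, 26,0,0,0,0,0,0, 26,0,0,0,0,0,0]' 40
```

```text
time: 2.55
tool_pos: [0.4055, -0.258, 0.0746]
tcp_rot: [3.14, -0.002, 0.003]
force: [-0.9, 0.6, 6.6]
opening: 0.331
grasp_force: 39.4
```

```bash
python3 -m handwheel '[26,0,0,-25,0,0,0, 26,0,0,-40,0,0,0, 26,0,0,-45,0,0,0, 26,0,0,-45,0,0,0, 26,11,-40,0,0,0,0, 26,11,-40,0,0,0,0, 26,11,-40,0,0,0,0, 26,11,-40,0,0,0,0, 26,11,-40,0,0,0,0, 26,11,-40,0,0,0,0, 26,11,-40,0,0,0,0, 26,11,-40,0,0,0,0]'
python3 -m handwheel '[26,10,-40,0,0,0,0, 26,10,-40,0,0,0,0, 26,10,-40,0,0,0,0, 26,8,-40,0,0,0,0, 26,8,-34,0,0,0,0, 26,0,0,0,0,0,0, 26,0,0,0,0,0,0]'
python3 - <<'E'
from h import *
s=manip.state(); i=optics.capture("wrist"); cv2.imwrite("pics/w2.png",i)
C=cam("wrist",s); print(s["q"].round(2),s["tcp_rot"].round(3),s["opening"],s["grasp_force"],[proj(C,p).round(0) for p in [(.540,.256,.045),(.587,.255,.045)]])
E
```

```text
time: 3.75
tool_pos: [0.4932, 0.064, 0.2289]
tcp_rot: [3.141, -0.002, 0.002]
force: [-0.1, -0.6, -0.9]
opening: 0.324
grasp_force: 39.5
time: 4.45
tool_pos: [0.539, 0.257, 0.2282]
tcp_rot: [3.142, 0.001, -0.001]
force: [0.0, -0.3, -0.9]
opening: 0.325
grasp_force: 39.6
[ 0.11  0.39 -0.81  1.52  0.28  1.36 -2.29] [ 3.142e+00  1.000e-03 -1.000e-03] 0.3248170758390425 39.55095648765564 [array([326., 212.]), array([327., 155.])]
```

View pics/w2.png

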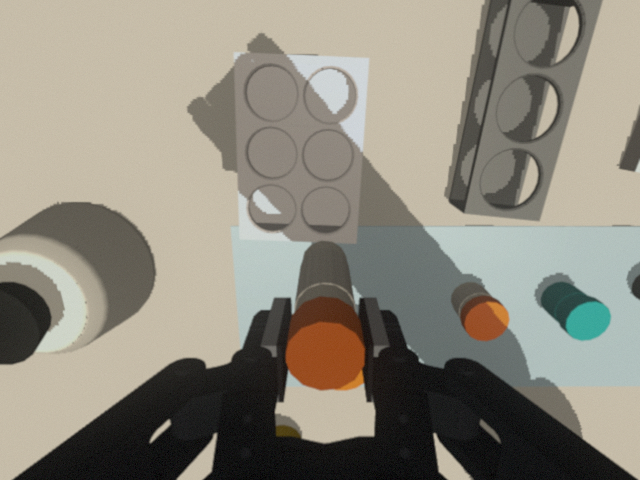

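The hole rim is centred at (326,210), as predicted, and the tube hangs straight. Lowering.

```bash
python3 -m handwheel '[26,1,1,40,0,0,0, 26,0,0,40,0,0,0, 26,0,0,35,0,0,0, 26,0,0,20,0,0,0, 26,0,0,8,0,0,0, 26,0,0,2,0,0,0, 26,0,0,0,0,0,0]'; python3 -m handwheel '[26,0,0,2,0,0,0, 26,0,0,0,0,0,0]'
```

```text
time: 5.2
tool_pos: [0.541, 0.255, 0.0844]
tcp_rot: [-3.141, 0.003, -0.002]
force: [-0.7, 1.0, -0.4]
opening: 0.326
grasp_force: 39.6
time: 5.4
tool_pos: [0.5407, 0.2554, 0.0821]
tcp_rot: [-3.141, 0.002, -0.002]
force: [-0.0, -0.4, 0.2]
opening: 0.326
grasp_force: 39.6
```

```bash
python3 -m handwheel '[26,0,0,1,0,0,0, 26,0,0,1,0,0,0, 26,0,0,0,0,0,0]'; python3 -m handwheel '[26,0,0,1,0,0,0, 26,0,0,0,0,0,0]'
```

```text
time: 5.7
tool_pos: [0.5403, 0.2553, 0.0793]
tcp_rot: [3.141, -0.002, 0.0]
force: [0.2, -0.3, -0.4]
opening: 0.323
grasp_force: 39.6
time: 5.9
tool_pos: [0.5405, 0.2555, 0.0787]
tcp_rot: [-3.141, 0.002, -0.001]
force: [0.2, -0.7, 3.9]
opening: 0.325
grasp_force: 39.8
```

```bash
python3 -m handwheel '[36,0,0,0,0,0,0, 50,0,0,0,0,0,0, 60,0,0,0,0,0,0, 60,0,0,-20,0,0,0, 60,0,0,-40,0,0,0, 60,0,0,-40,0,0,0, 60,0,0,-40,0,0,0, 60,-11,41,-10,0,0,0, 60,-11,41,0,0,0,0, 60,-11,41,0,0,0,0, 60,-11,41,0,0,0,0, 60,-11,41,0,0,0,0]'
python3 -m handwheel '[60,-11,41,0,0,0,0, 60,-11,43,0,0,0,0, 60,-11,43,0,0,0,0, 60,0,0,0,0,0,0, 60,0,0,0,0,0,0]'
python3 - <<'E'
from h import *
s=manip.state(); i=optics.capture("wrist"); t=optics.capture("top");cv2.imwrite("pics/t2.png",t); cv2.imwrite("pics/w3.png",i)
C=cam("wrist",s); print(s["tool_pos"],proj(C,(.452,-.077,.118)).round(0))
E
```

```text
time: 7.1
tool_pos: [0.4842, 0.0488, 0.2283]
tcp_rot: [3.141, -0.002, 0.0]
force: [1.0, -0.3, -0.3]
opening: 0.704
grasp_force: 0.0
time: 7.6
tool_pos: [0.4516, -0.0773, 0.2283]
tcp_rot: [3.141, -0.005, 0.0]
force: [0.8, 1.7, 0.3]
opening: 0.703
grasp_force: 0.0
[ 0.451581   -0.07726771  0.2283161 ] [324. 239.]
```

View pics/w3.png

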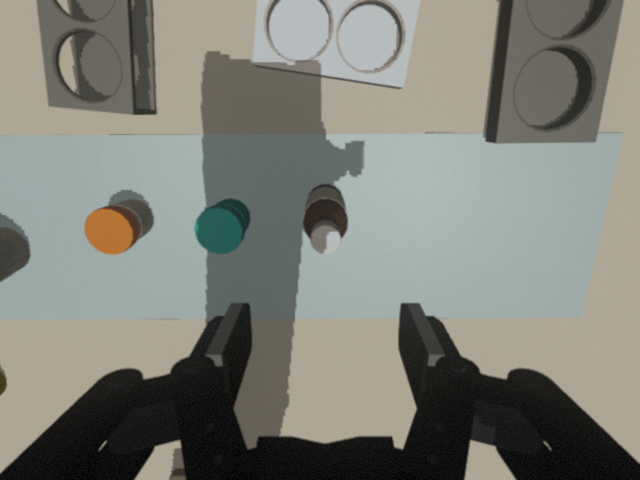

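The bottle cap at (325,239) matches the prediction. Descending onto the bottle's body.

```bash
python3 -m handwheel '[60,0,0,42,0,0,0, 60,0,0,42,0,0,0, 60,0,0,40,0,0,0, 60,0,0,28,0,0,0, 60,0,0,14,0,0,0, 60,0,0,0,0,0,0, 30,0,0,0,0,0,0, 30,0,0,0,0,0,0, 30,0,0,0,0,0,0, 30,0,0,0,0,0,0, 30,0,0,0,0,0,0, 30,0,0,0,0,0,0]' 50
```

```text
time: 8.9
tool_pos: [0.4532, -0.0767, 0.064]
tcp_rot: [3.141, -0.002, 0.005]
force: [-1.4, 0.5, 7.2]
opening: 0.386
grasp_force: 49.7
```

```bash
python3 -m handwheel '[30,0,0,-20,0,0,0, 30,0,0,-35,0,0,0, 30,0,0,-40,0,0,0, 30,0,0,-35,0,0,0, 30,19,-29,0,0,0,0, 30,19,-30,0,0,0,0, 30,19,-30,0,0,0,0, 30,19,-30,0,0,0,0, 30,19,-30,0,0,0,0, 30,20,-30,0,0,0,0, 30,0,0,0,0,0,0, 30,0,0,0,0,0,0]'
python3 - <<'E'
from h import *
s=manip.state(); i=optics.capture("wrist"); cv2.imwrite("pics/w4.png",i)
C=cam("wrist",s); print(s["tool_pos"],proj(C,(.568,.102,.045)).round(0),proj(C,(.621,.097,.045)).round(0))
E
```

```text
time: 10.1
tool_pos: [0.5671, 0.1031, 0.1927]
tcp_rot: [-3.141, -0.001, -0.0]
force: [-0.5, -0.1, -0.6]
opening: 0.388
grasp_force: 50.3
[0.5670913  0.10313653 0.19266313] [326. 223.] [333. 152.]
```

View pics/w4.png

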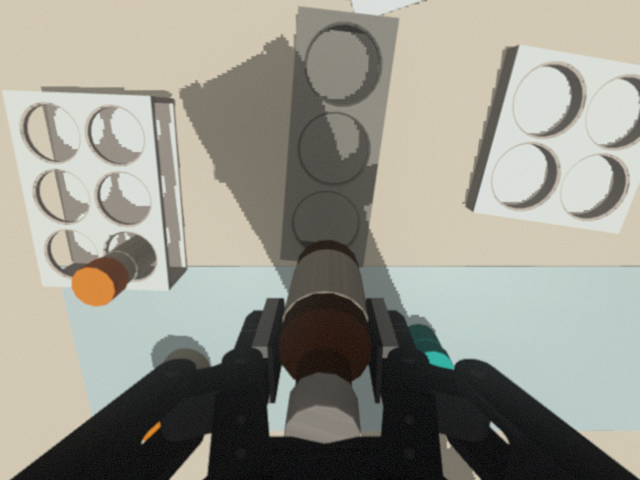

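The tube stands upright in its hole at (130,258). The target hole of the culture rack is centred at (326,222), as predicted. Lowering.

```bash
python3 -m handwheel '[30,1,1,40,0,0,0, 30,0,0,40,0,0,0, 30,0,0,25,0,0,0, 30,0,0,10,0,0,0, 30,0,0,4,0,0,0, 30,0,0,0,0,0,0, 30,0,0,0,0,0,0]'; python3 -m handwheel '[30,0,0,1.5,0,0,0, 30,0,0,1.5,0,0,0, 30,0,0,0,0,0,0]'; python3 -m handwheel '[30,0,0,1,0,0,0, 30,0,0,0,0,0,0]'
```

```text
time: 10.85
tool_pos: [0.569, 0.1013, 0.0749]
tcp_rot: [-3.142, 0.002, -0.004]
force: [-0.9, 0.1, -0.9]
opening: 0.392
grasp_force: 50.3
time: 11.15
tool_pos: [0.5681, 0.1013, 0.0704]
tcp_rot: [3.141, -0.002, 0.0]
force: [0.0, -0.0, -1.3]
opening: 0.387
grasp_force: 50.3
time: 11.35
tool_pos: [0.568, 0.1014, 0.0692]
tcp_rot: [3.142, -0.002, -0.0]
force: [0.5, 0.0, -0.9]
opening: 0.385
grasp_force: 50.3
```

```bash
python3 -m handwheel '[30,0,0,1,0,0,0, 30,0,0,0,0,0,0]'; python3 -m handwheel '[30,0,0,1,0,0,0, 30,0,0,0,0,0,0]'
```

```text
time: 11.55
tool_pos: [0.5681, 0.1013, 0.0683]
tcp_rot: [3.142, -0.002, 0.0]
force: [-0.1, -0.5, -1.6]
opening: 0.392
grasp_force: 50.3
time: 11.75
tool_pos: [0.5686, 0.1014, 0.0682]
tcp_rot: [3.141, -0.002, 0.002]
force: [-2.4, -1.8, 6.6]
opening: 0.39
grasp_force: 51.1
```

Contact. Releasing and going above the biopsy pot.

```bash
python3 -m handwheel '[45,0,0,0,0,0,0, 60,0,0,0,0,0,0, 70,0,0,0,0,0,0, 70,0,0,-20,0,0,0, 70,0,0,-40,0,0,0, 70,0,0,-40,0,0,0, 70,0,0,-40,0,0,0, 70,-32,-1,-10,0,0,0, 70,-33,-2,0,0,0,0, 70,-33,-2,0,0,0,0, 70,-33,-2,0,0,0,0, 70,0,0,0,0,0,0]'
python3 - <<'E'
from h import *
s=manip.state(); i=optics.capture("wrist"); cv2.imwrite("pics/w5.png",i)
C=cam("wrist",s); print(s["tool_pos"],s["q"].round(2),proj(C,(.436,.108,.05)).round(0))
for b in blobs(i,(3,120,60),(20,255,255),300): print(b, plane(C,b[0],.05).round(3))
E
```

```text
time: 12.95
tool_pos: [0.4342, 0.1089, 0.2173]
tcp_rot: [3.139, 0.001, 0.0]
force: [0.1, 0.7, -0.1]
opening: 0.82
grasp_force: 0.0
[0.43415484 0.10892722 0.21731657] [ 0.49 -0.01 -0.82  1.9  -0.    1.25 -1.9 ] [325. 216.]
((np.float64(89.4), np.float64(71.0)), [60, 46, 62, 49, 2381]) [0.544 0.278 0.05 ]
((np.float64(325.6), np.float64(212.3)), [301, 187, 50, 51, 2000]) [0.439 0.108 0.05 ]
((np.float64(157.9), np.float64(256.4)), [120, 221, 77, 71, 4165]) [0.401 0.248 0.05 ]
```

View pics/w5.png

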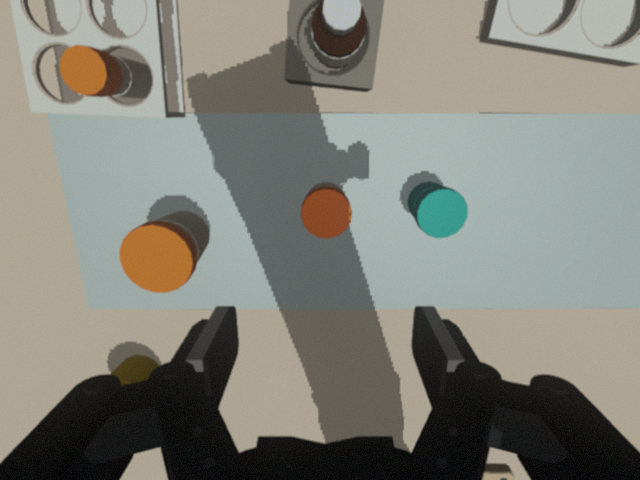

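The pot lid (orange) is at (326,212), about (438,108) mm, with the turquoise decoy at (440,213) left alone. The bottle stands upright in its hole. Descending.

```bash
python3 -m handwheel '[62,3,1,44,0,0,0, 62,0,0,44,0,0,0, 62,0,0,44,0,0,0, 62,0,0,32,0,0,0, 62,0,0,16,0,0,0, 62,0,0,4,0,0,0, 38,0,0,0,0,0,0, 38,0,0,0,0,0,0, 38,0,0,0,0,0,0, 38,0,0,0,0,0,0, 38,0,0,0,0,0,0, 38,0,0,0,0,0,0]' 40
```

```text
time: 14.2
tool_pos: [0.4408, 0.1074, 0.034]
tcp_rot: [3.141, -0.002, 0.002]
force: [-0.1, -1.4, 6.2]
opening: 0.471
grasp_force: 40.8
```

```bash
python3 -m handwheel '[38,0,0,-20,0,0,0, 38,0,0,-35,0,0,0, 38,0,0,-40,0,0,0, 38,0,0,-30,0,0,0, 38,26,27,0,0,0,0, 38,26,27,0,0,0,0, 38,26,27,0,0,0,0, 38,27,27,0,0,0,0, 38,27,28,0,0,0,0, 38,27,28,0,0,0,0, 38,0,0,0,0,0,0, 38,0,0,0,0,0,0]'
python3 - <<'E'
from h import *
s=manip.state(); i=optics.capture("wrist"); cv2.imwrite("pics/w6.png",i)
C=cam("wrist",s); print(s["tool_pos"],s["grasp_force"],[proj(C,p).round(0) for p in [(.598,-.057,.02),(.59,-.115,.02),(.656,-.066,.02)]])
E
```

```text
time: 15.4
tool_pos: [0.5988, -0.0572, 0.1577]
tcp_rot: [-3.141, 0.004, 0.002]
force: [-0.4, 0.4, 0.1]
opening: 0.475
grasp_force: 40.7
[ 0.59883496 -0.0571731   0.15768868] 40.700374245643616 [array([324., 229.]), array([402., 239.]), array([337., 149.])]
```

View pics/w6.png

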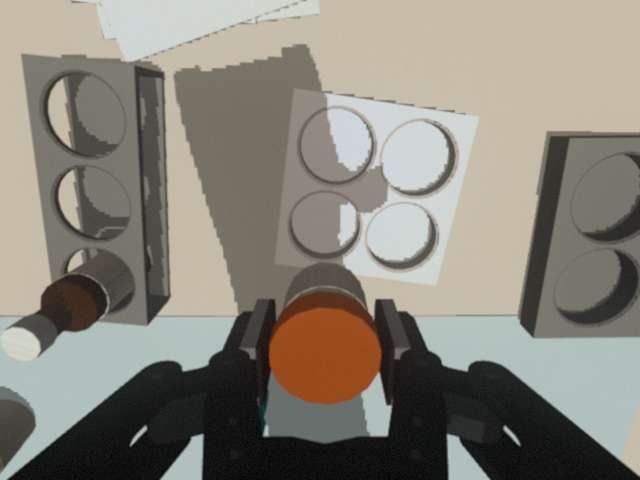

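The target well centre is at (325,225), about 3 mm farther in x than predicted. Correcting and lowering.

```bash
python3 -m handwheel '[38,4,0,40,0,0,0, 38,0,0,40,0,0,0, 38,0,0,22,0,0,0, 38,0,0,10,0,0,0, 38,0,0,2,0,0,0, 38,0,0,0,0,0,0]'; python3 -m handwheel '[38,0,0,1.5,0,0,0, 38,0,0,1,0,0,0, 38,0,0,0,0,0,0]'; python3 -m handwheel '[38,0,0,1,0,0,0, 38,0,0,0,0,0,0]'
```

```text
time: 16.05
tool_pos: [0.6034, -0.0562, 0.0455]
tcp_rot: [3.141, -0.001, 0.002]
force: [0.4, 0.4, -1.1]
opening: 0.477
grasp_force: 40.7
time: 16.35
tool_pos: [0.6032, -0.0568, 0.0424]
tcp_rot: [3.141, -0.002, 0.001]
force: [-0.1, 0.1, -0.9]
opening: 0.477
grasp_force: 40.7
time: 16.55
tool_pos: [0.6029, -0.0568, 0.0408]
tcp_rot: [3.141, -0.002, 0.0]
force: [-0.4, 0.2, -0.4]
opening: 0.473
grasp_force: 40.7
```

```bash
python3 -m handwheel '[38,0,0,1,0,0,0, 38,0,0,0,0,0,0]'; python3 -m handwheel '[38,0,0,1,0,0,0, 38,0,0,0,0,0,0]'; python3 -m handwheel '[38,0,0,0.7,0,0,0, 38,0,0,0,0,0,0]'
```

```text
time: 16.75
tool_pos: [0.6028, -0.0567, 0.0397]
tcp_rot: [3.142, -0.002, -0.0]
force: [-0.2, -0.4, 0.1]
opening: 0.478
grasp_force: 40.7
time: 16.95
tool_pos: [0.6028, -0.0567, 0.0387]
tcp_rot: [3.142, -0.002, -0.0]
force: [-1.1, 0.1, -0.7]
opening: 0.475
grasp_force: 40.7
time: 17.15
tool_pos: [0.6029, -0.0567, 0.0381]
tcp_rot: [3.141, -0.002, 0.0]
force: [-0.0, 1.0, -0.5]
opening: 0.479
grasp_force: 40.7
```

```bash
python3 -m handwheel '[38,0,0,1,0,0,0, 38,0,0,0,0,0,0]'
```

```text
time: 17.35
tool_pos: [0.6033, -0.0567, 0.0381]
tcp_rot: [3.141, -0.002, 0.001]
force: [-3.5, -0.6, 8.9]
opening: 0.473
grasp_force: 41.6
```

```bash
python3 -m handwheel '[50,0,0,0,0,0,0, 62,0,0,0,0,0,0, 70,0,0,0,0,0,0, 85,0,0,-20,0,0,0, 85,0,0,-40,0,0,0, 85,0,0,-40,0,0,0, 85,0,0,-40,0,0,0, 85,0,0,-35,0,0,0, 85,-25,-37,0,0,0,0, 85,-25,-37,0,0,0,0, 85,-25,-37,0,0,0,0, 85,-25,-37,0,0,0,0]'
python3 -m handwheel '[85,-25,-37,0,0,0,0, 85,-25,-38,0,0,0,0, 85,-25,-38,0,0,0,0, 85,-24,-38,0,0,0,0, 85,0,0,0,0,0,0, 85,0,0,0,0,0,0]'
python3 - <<'E'
from h import *
s=manip.state(); i=optics.capture("wrist"); cv2.imwrite("pics/w7.png",i)
C=cam("wrist",s); print(s["tool_pos"],s["q"].round(2),proj(C,(.404,.242,.07)).round(0))
for b in blobs(i,(3,120,60),(20,255,255),300): print(b, plane(C,b[0],.07).round(3))
E
```

```text
time: 18.55
tool_pos: [0.5018, 0.0927, 0.212]
tcp_rot: [3.141, -0.002, 0.0]
force: [0.1, 0.9, 0.8]
opening: 0.995
grasp_force: 0.0
time: 19.15
tool_pos: [0.4038, 0.2431, 0.2122]
tcp_rot: [3.141, 0.002, 0.001]
force: [0.6, -0.6, 0.5]
opening: 0.998
grasp_force: 0.0
[0.40380153 0.24308393 0.2121538 ] [ 0.3   0.08 -0.96  1.85  0.07  1.25 -2.26] [326. 226.]
((np.float64(303.5), np.float64(19.2)), [279, 0, 49, 45, 1813]) [0.542 0.256 0.07 ]
((np.float64(326.9), np.float64(222.0)), [289, 184, 76, 76, 4449]) [0.407 0.241 0.07 ]
```

View pics/w7.png

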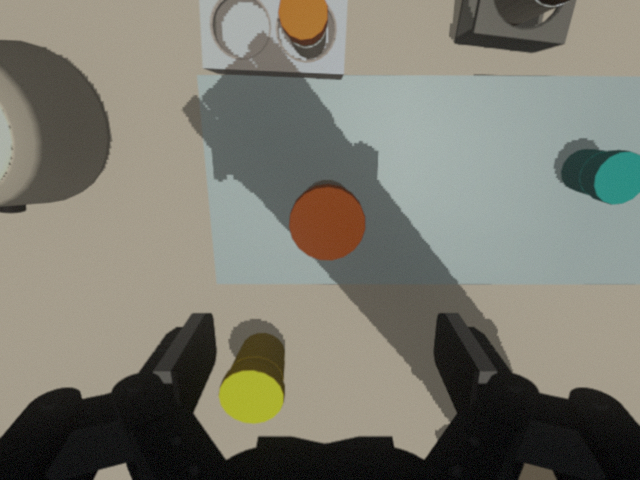

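The cup's orange lid is at (327,222), about (407,241) mm. The yellow decoy at (252,397) is clear of the fingers. Descending.

```bash
python3 -m handwheel '[85,3,2,42,0,0,0, 85,0,0,42,0,0,0, 85,0,0,40,0,0,0, 85,0,0,24,0,0,0, 85,0,0,13,0,0,0, 85,0,0,0,0,0,0, 53,0,0,0,0,0,0, 53,0,0,0,0,0,0, 53,0,0,0,0,0,0, 53,0,0,0,0,0,0, 53,0,0,0,0,0,0, 53,0,0,0,0,0,0]' 45
```

```text
time: 20.4
tool_pos: [0.4085, 0.2409, 0.0528]
tcp_rot: [-3.141, 0.003, -0.005]
force: [-0.7, -1.5, 6.0]
opening: 0.661
grasp_force: 46.5
```

```bash
python3 -m handwheel '[53,0,0,-20,0,0,0, 53,0,0,-35,0,0,0, 53,0,0,-40,0,0,0, 53,0,0,-35,0,0,0, 53,11,39,0,0,0,0, 53,11,39,0,0,0,0, 53,11,39,0,0,0,0, 53,11,39,0,0,0,0, 53,11,39,0,0,0,0, 53,11,39,0,0,0,0, 53,11,39,0,0,0,0, 53,11,39,0,0,0,0]'
python3 -m handwheel '[53,11,39,0,0,0,0, 53,11,39,0,0,0,0, 53,11,39,0,0,0,0, 53,10,39,0,0,0,0, 53,10,39,0,0,0,0, 53,0,0,0,0,0,0, 53,0,0,0,0,0,0]'
python3 - <<'E'
from h import *
s=manip.state(); i=optics.capture("wrist"); cv2.imwrite("pics/w8.png",i)
C=cam("wrist",s); print(s["tool_pos"],s["grasp_force"],[proj(C,p).round(0) for p in [(.549,-.266,.024),(.620,-.266,.024)]])
E
```

```text
time: 21.6
tool_pos: [0.4954, -0.0734, 0.1824]
tcp_rot: [3.14, -0.002, 0.003]
force: [1.2, 0.8, -0.2]
opening: 0.662
grasp_force: 48.4
time: 22.3
tool_pos: [0.5477, -0.2675, 0.1817]
tcp_rot: [-3.141, 0.005, -0.002]
force: [0.2, 0.8, -0.5]
opening: 0.663
grasp_force: 48.4
[ 0.54766448 -0.26747737  0.18174976] 48.352192640304565 [array([323., 220.]), array([322., 125.])]
```

View pics/w8.png

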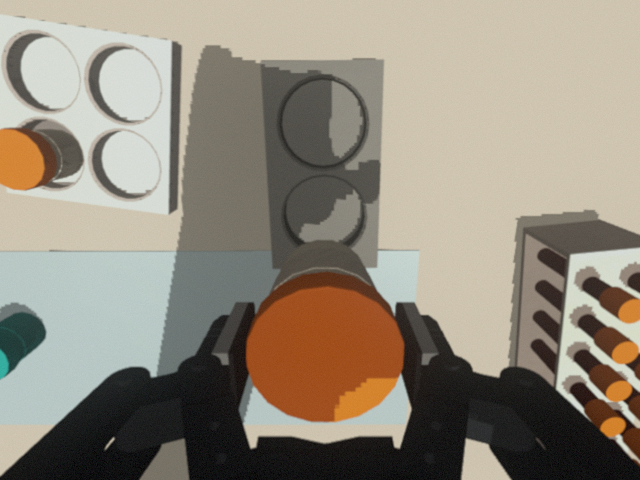

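The pot is seated. The target well centre is about (324,216), so I'll shift +5 mm in x and lower.

```bash
python3 -m handwheel '[53,5,0,40,0,0,0, 53,0,0,40,0,0,0, 53,0,0,25,0,0,0, 53,0,0,10,0,0,0, 53,0,0,3,0,0,0, 53,0,0,0,0,0,0]'; python3 -m handwheel '[53,0,0,1.5,0,0,0, 53,0,0,1,0,0,0, 53,0,0,0,0,0,0]'; python3 -m handwheel '[53,0,0,1,0,0,0, 53,0,0,0,0,0,0]'
```

```text
time: 22.95
tool_pos: [0.5534, -0.2664, 0.0644]
tcp_rot: [3.141, -0.001, 0.002]
force: [-0.5, -1.0, -0.6]
opening: 0.657
grasp_force: 48.4
time: 23.25
tool_pos: [0.5529, -0.2669, 0.0613]
tcp_rot: [3.141, -0.002, 0.001]
force: [0.2, -0.4, 0.2]
opening: 0.66
grasp_force: 48.3
time: 23.45
tool_pos: [0.5526, -0.2667, 0.0596]
tcp_rot: [3.142, -0.002, 0.0]
force: [0.2, -1.1, -1.2]
opening: 0.666
grasp_force: 48.3
```

```bash
python3 -m handwheel '[53,0,0,1,0,0,0, 53,0,0,0,0,0,0]'; python3 -m handwheel '[53,0,0,1,0,0,0, 53,0,0,0,0,0,0]'; python3 -m handwheel '[53,0,0,0.7,0,0,0, 53,0,0,0,0,0,0]'
```

```text
time: 23.65
tool_pos: [0.5526, -0.2666, 0.0585]
tcp_rot: [-3.142, 0.002, 0.0]
force: [-0.5, -1.2, -1.0]
opening: 0.666
grasp_force: 48.3
time: 23.85
tool_pos: [0.5526, -0.2666, 0.0575]
tcp_rot: [-3.142, 0.002, 0.0]
force: [-0.7, -0.1, -1.2]
opening: 0.661
grasp_force: 48.4
time: 24.05
tool_pos: [0.5527, -0.2667, 0.057]
tcp_rot: [3.141, -0.002, 0.0]
force: [0.0, 1.3, 0.3]
opening: 0.659
grasp_force: 48.5
```

```bash
python3 -m handwheel '[53,0,0,0.7,0,0,0, 53,0,0,0,0,0,0]'
```

```text
time: 24.25
tool_pos: [0.553, -0.2667, 0.0569]
tcp_rot: [3.141, -0.002, 0.001]
force: [-1.2, 1.9, 5.6]
opening: 0.655
grasp_force: 49.0
```

Contact. Release, retreat straight up, and check everything.

```bash
python3 -m handwheel '[65,0,0,0,0,0,0, 75,0,0,0,0,0,0, 85,0,0,0,0,0,0, 85,0,0,-20,0,0,0, 85,0,0,-40,0,0,0, 85,0,0,-40,0,0,0, 85,0,0,-40,0,0,0, 85,0,0,-20,0,0,0, 85,-40,0,0,0,0,0, 85,-40,0,0,0,0,0, 85,-30,0,0,0,0,0, 85,0,0,0,0,0,0]'
python3 - <<'E'
from h import *
s=optics.capture("side"); t=optics.capture("top")
a=cv2.resize(s[120:370,180:400],(528,600),interpolation=cv2.INTER_CUBIC)
cv2.imwrite("pics/end.png",a); b=cv2.resize(t[125:275,165:465],(800,400),interpolation=cv2.INTER_CUBIC); cv2.imwrite("pics/endt.png",b)
E
```

```text
time: 25.45
tool_pos: [0.4393, -0.2677, 0.2163]
tcp_rot: [3.14, -0.007, -0.003]
force: [0.9, -0.3, 0.8]
opening: 0.991
grasp_force: 0.0
```

View pics/end.png

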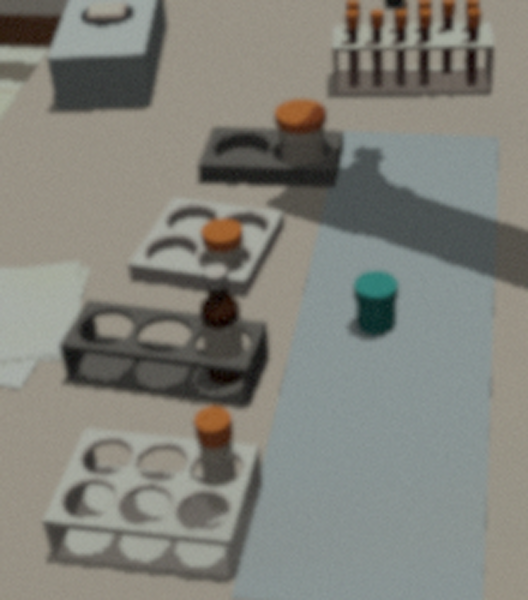

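View pics/endt.png

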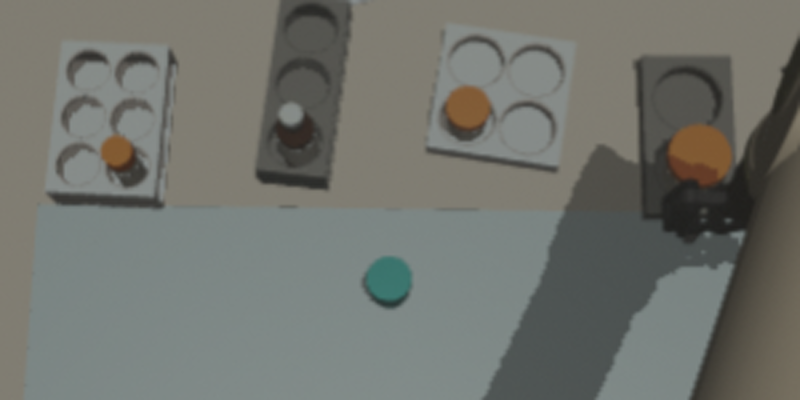

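All four stand in their racks, with the decoy and bystanders untouched. One numeric check of each lid height before handing in.

```bash
python3 - <<'E'
from h import *
T,S=cam("top"),cam("side")
D=dict(cup=((700,156),(300,114)),pot=((468,106),(222,232)),tube=((117,151),(213,414)),bottle=((291,114),(216,271)))
for k,(a,b) in D.items():
    p,g=tri(T,(165+a[0]/2.667,125+a[1]/2.667),S,(180+b[0]/2.4,120+b[1]/2.4)); print(k,p.round(3),round(g,4))
i=cv2.imread("pics/end.png")[70:190,180:360]; cv2.imwrite("pics/cupz.png",cv2.resize(i,None,fx=4,fy=4,interpolation=cv2.INTER_CUBIC))
E
```

```text
cup [ 0.55  -0.268  0.067] 0.0013
pot [ 0.599 -0.058  0.049] 0.0007
tube [0.538 0.254 0.099] 0.0018
bottle [0.566 0.099 0.119] 0.0002
```

View pics/cupz.png

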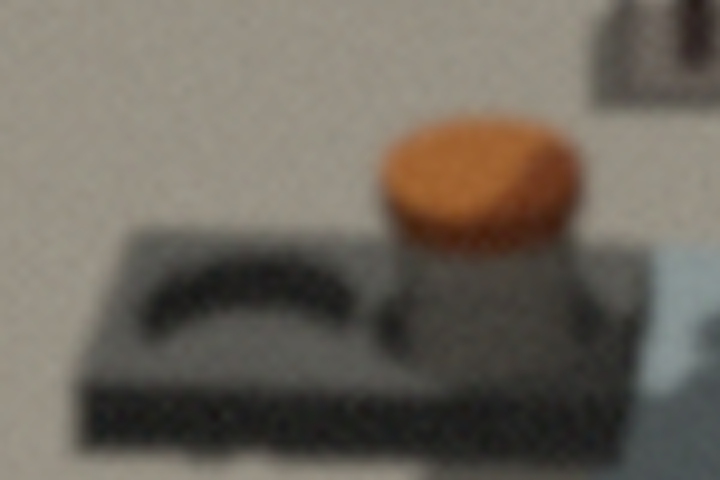

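The cup is upright in its well; the apparent slant is a shadow edge on the lid. Handing in.

```bash
python3 -c "
from rig import manip
print(manip.hand_in())"
```

```text
the job is handed in; nothing more can be done
None
```

All four specimens stand upright on the floor of a place in their own racks, the decoys and bystanders were left alone, and the job is handed in at about 25 s; the hand-in gave no verdict.

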